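# Press a seized plug out of a flanged housing tube

## Task

Take the orange-handled drift out of its wooden stand, feel its tip into the mouth of the flanged tube held in the blue clamp, and with it push the seized brass plug down and out of the tube so that the plug drops into the red tray. The tube is only lightly held in rubber-lined jaws: it may give a little, but press gently and never shove it down through the jaws. Then put the drift back upright and fully home in the same hole, let go of it, keep the gripper out of the tray, and leave the other things on the bench where they are.

Things in the scene. Friction and masses are not known exactly. Their poses are not given: they have to be found in the camera images.
- drift: Drift (push rod), upright in the stand's middle hole. Origin at the centre of its lower tip, z up the rod. Steel shank 12 mm in diameter, 78 mm long, tip chamfered 1 mm; dark collar 30 mm in diameter from 78 to 84 mm above the tip; orange square handle 20 x 20 mm from 84 to 142 mm, faces square to its x and y axes. About 0.16 kg. Home, the collar rests on the stand's top.
- stand: Plywood punch stand, fixed to the bench, 60 mm (x) by 110 mm (y), 95 mm tall. Origin on the bench under its centre. Its two outer holes (10 mm) are empty.
- stand_hole (a point): Centre of the mouth of the stand's middle hole, at its top face, 95 mm above the bench; z up. The hole is 16 mm wide, countersunk to 22 mm, through a 14 mm thick top; the drift's tip hangs free below it.
- clamp: Blue two-post bench clamp, fixed. Origin on the bench midway between its posts (at y = -68 and +68 mm, 24 mm wide in y, 62 mm in x). Two rubber-lined jaws, 18 mm thick with a 26 mm gap, run along its y axis and hold an aluminium tube upright: 26 mm outside, oblong flange 56 x 96 (y) x 8 mm on top, bore 15 mm all through, mouth countersunk to 18 mm.
- jaw_mid (a point): Midpoint between the tops of the jaws, 102 mm above the bench; y along the jaws, z up. The tube's axis crosses the y axis of this point anywhere from -20 to +20 mm: the tube's own place is not measured, find it by sight or feel. The flat top of its flange is 24 mm above this point, its lower end 44 mm below it.
- tube (a joint): How far the tube has been pushed down in its jaws, in m: 0 as clamped, negative downward; sprung, about 1.5 N per mm after the first 1.3 N; shoved too far at -0.012. A plug being pushed drags the tube down with it by the plug's friction.
- tray: Red catch tray, fixed on the bench under the tube, 150 (x) x 96 x 26 mm, origin under its centre. The brass plug (13 mm in diameter, 22 mm long, 28 g) sticks unmeasured in the tube, its top 24 to 36 mm below the flange's top, gripped by roughly 6 to 13 N of dry friction; it falls free once its top is about 8 mm above the tube's lower end.
- wrench: Bystander: steel wrench, 160 mm long, lying on the bench; leave it.
- can: Bystander: spray can, 52 mm in diameter, 150 mm tall, standing; leave it.
- stop_button: Bystander: grey stop-button box 70 x 70 mm with a red dome, 68 mm tall; leave it.
- oilstone: Bystander: brick-red sharpening stone 110 x 45 x 22 mm, lying; leave it.
Not all that is in view belongs to the job. Leave any purple look-alike of the clamp alone. There is more than one size of the drift; the one meant has the size given above.

How it is judged:
By the outcome, as a careful person would: the job done as asked, in the order asked, and still so for the second after the job is handed in, with the robot touching nothing.
It also fails if it takes over 72 s, if anything falls off the work surface, if the arm or the gripper's body presses on something with over 40 N, if the wrist force passes 120 N, or if a joint passes its speed limit or range.

## Robot

A 6-joint arm with a two-finger parallel gripper is mounted at the origin on the work surface. World frame = base frame: x ahead of the robot, y to its left, z up, the work surface at z = 0. Lengths are in m, angles in degrees, forces in N, time in s.
With the tool pointing down it reaches from about 0.3 to 0.75 m from the base axis. Payload 8.5 kg.
Tool frame: the origin (TCP) lies on the centre line of the jaws, within the pads' length; the fingertips stand 17 mm ahead of it and the grasp point (between the pads) lies 2 mm behind it (env.tcp_to_tips is the distance from the TCP to the fingertips, in m); z points along the fingers, y is the line along which they close (so a half turn about z gives the same grasp; the last joint's range is limited). The gripper opens to 85 mm and grips with 20 to 120 N. Pads are 22 mm wide; open, the fingers measure 114 mm over their backs; the gripper's body (76 mm by 85 mm) begins 54 mm behind the grasp point. The pads swing forward as they close: fully open they stand 13 mm farther back than shut.
Start: joints at [62.149, 21.807, 74.336, -0, 83.858, -12.336], TCP at [0.147, 0.53, 0.248] pointing down, gripper open.
Joint ranges: [-178.18, 178.18], [-50.72, 133.34], [12.68, 142.11], [-81.47, 261.47], [9.98, 163.14], [-165.26, 165.26]. Speed limits (degrees/s): [136.94, 136.94, 180, 180, 180, 180].

## Interface

Orientations are given as a 3x3 rotation matrix whose columns are the frame's x, y, z axes.
In Python, from rig import env gives the robot as it stands. The module is installed in compiled form; this text tells all that it offers.
- The arm moves only by the shell command python3 -m pendant 'ROWS' [FORCE]. ROWS is JSON, a list of rows, each a list of 7 numbers: the opening, from 0 (shut) to 1 (fully open), then the shift along the tool's x, y, z in m, then the turn, a rotation vector about the tool's x, y, z in rad. A call has 1 to 5 rows; each row is the pose to reach, as a shift and turn from the pose commanded when the call began, along the tool's axes at that moment; what a row does not reach only later rows make up. A row lasts 1/8 s, in which the tool goes at most 62.5 mm and 10.7 degrees, less where a joint would pass 70% of its speed; a pose out of reach is approached as far as the arm can. A call with a gripper value outside its range is refused whole. The fingers move at their own pace and stop on an object; FORCE is the grip in N (left out, the last holds). Time passes only in rows, so rows that repeat a pose let the fingers close. It gives the time, the measured TCP pose, the force, the opening and the grip force at its end, in the units of the state.
- env.observe(): the state, without advancing time (a new reading comes with each control period).
- env.get_image(name): name is "scene" or "top" or "wrist"; returns a dict with "image" (420x560x3 uint8, blue, green, red), "fx", "fy", "cx", "cy" (pixels), "pose" (4x4, takes a point from camera to world coordinates). Camera axes: x right, y up, looking along -z (the intrinsics and any distortion apply to the point x, -y, -z); pixel columns grow to the right and rows downward; lengths in m; the calibration is good to about 2 mm. A picture is of the moment at which its call begins. There is no depth.
- env.close_job(): hands the job in; it is judged then, once.
Trained networks look in the newest picture that a camera, given by its name, has taken for a name from the list of things; names that differ only in an ending like _2 or _b are one class to them, and where a whole thing is asked for, a point or a joint stands for the part that bears it (a point fixed in the world has none). Each returns a list of dicts, best first, with "conf" (0 to 1); they miss things now and then, are a little off and sometimes report something else, mostly with a low value. They report only what shows in the picture. A call takes as long as a camera call. They do not tell look-alikes from the thing itself.
- env.find_in(camera, thing): "bbox" ([centre column, centre row, width, height] in pixels, round what is visible of it).
- env.trace(camera, thing): "mask" (420x560 bool, what is visible of it) and "bbox" ([centre column, centre row, width, height] in pixels, round what is visible of it).
- env.tip_of(camera, thing): "centre" ([column, row] in pixels: a listed point, or the origin of a listed thing).
The state is a dict: "time_s": time; "q": joint angles; "qvel": joint speeds; "joint_efforts": joint torques, N m; "position": TCP position; "tool_rot": TCP orientation; "ft_force": force on the tool from outside, world axes, zero at the start; "wrist_torque": the same for the moment, N m; "grip_width": finger opening in m; "gripper_force": force on a finger pad.
Only numpy, scipy, OpenCV 4.12 (cv2) and the standard library are available. Lean on these libraries where they do the work, as an engineer would, in place of code of your own. Each camera call takes 0.05 s, during which the arm holds its last target. There are 200 camera calls.

## Working session

There is one attempt and no reset: what is moved stays moved. The work goes in short steps, Python scripts to look and compute and a shell command to move; the robot and the scene stay as the last step left them, time stands still between calls to the robot, and variables do not carry over. Pictures are saved under pics/ and viewed, at most 10 in all, crops included, and the job is handed in when it is done.

```bash
mkdir -p pics; ls; python3 - <<'E'
from rig import env
import cv2
for n in ("scene","top"):
    d=env.get_image(n); cv2.imwrite(f"pics/{n}0.png",d["image"])
    print(n,d["fx"],d["fy"],d["cx"],d["cy"],[k for k in d]); print(d["pose"].round(4).tolist())
    for t in ("drift","stand","clamp","tray"):
        print(t,[( [round(float(v)) for v in r["bbox"]],round(r["conf"],2)) for r in env.find_in(n,t)][:3])
    for t in ("drift","stand_hole","jaw_mid","stand","clamp"):
        print("tip",t,[( [round(float(v),1) for v in r["centre"]],round(r["conf"],2)) for r in env.tip_of(n,t)][:3])
s=env.observe();print(s["time_s"],s["position"],s["tool_rot"],s["ft_force"])
E
```

```text
pics
scene 419.6760684548162 419.6760684548162 280.9087713291778 211.7606585898317 ['image', 'fx', 'fy', 'cx', 'cy', 'pose']
[[-0.6713, -0.5282, 0.52, 1.0909], [0.7412, -0.472, 0.4773, 0.4938], [-0.0066, 0.7058, 0.7083, 0.823], [0.0, 0.0, 0.0, 1.0]]
drift [([337, 237, 12, 42], 0.7), ([366, 211, 21, 60], 0.69)]
stand [([332, 247, 58, 63], 0.67)]
clamp [([275, 148, 62, 51], 0.97), ([240, 194, 70, 70], 0.71)]
tray [([424, 383, 50, 48], 0.36)]
tip drift [([359.1, 245.3], 0.94), ([332.0, 256.4], 0.51)]
tip stand_hole [([336.2, 236.6], 0.73), ([204.1, 293.1], 0.22)]
tip jaw_mid [([233.5, 175.5], 0.91), ([275.7, 133.0], 0.88)]
tip stand [([329.8, 259.0], 0.77), ([239.7, 204.5], 0.45)]
tip clamp [([274.5, 160.3], 0.9), ([240.3, 203.7], 0.82), ([239.0, 204.7], 0.64)]
top 518.4681105543557 518.4681105543557 267.34931396822066 197.49939018761427 ['image', 'fx', 'fy', 'cx', 'cy', 'pose']
[[-0.0178, 0.9989, -0.0431, 0.4942], [-0.9996, -0.0186, -0.0197, -0.0063], [-0.0205, 0.0428, 0.9989, 1.4167], [0.0, 0.0, 0.0, 1.0]]
drift [([219, 211, 12, 6], 0.68), ([212, 246, 21, 14], 0.62)]
stand [([218, 207, 45, 29], 0.95)]
clamp [([371, 279, 77, 48], 0.96), ([337, 202, 76, 38], 0.69)]
tray [([338, 202, 38, 54], 0.72)]
tip drift [([217.4, 245.4], 0.72), ([220.1, 207.3], 0.45)]
tip stand_hole [([220.4, 213.5], 0.91)]
tip jaw_mid [([341.9, 199.8], 0.77), ([369.5, 286.2], 0.68)]
tip stand [([221.8, 209.2], 0.62)]
tip clamp [([337.9, 202.9], 0.96), ([364.0, 281.7], 0.64)]
1.0 [0.1471257  0.52994874 0.24834648] [[-9.63550824e-01  2.67525345e-01  8.16441374e-06]
 [ 2.67525345e-01  9.63550823e-01  4.39488622e-05]
 [ 3.89060696e-06  4.45311500e-05 -9.99999999e-01]] [ 0.75695713 -0.03117428  0.78597568]
```

```bash
python3 - <<'E'
import cv2
a=cv2.imread("pics/scene0.png")[90:330,180:420]
b=cv2.imread("pics/top0.png")[150:330,170:430]
cv2.imwrite("pics/a.png",cv2.resize(a,(600,600),interpolation=cv2.INTER_CUBIC))
cv2.imwrite("pics/b.png",cv2.resize(b,(780,540),interpolation=cv2.INTER_CUBIC))
E
```

```text
(no output)
```

View pics/a.png

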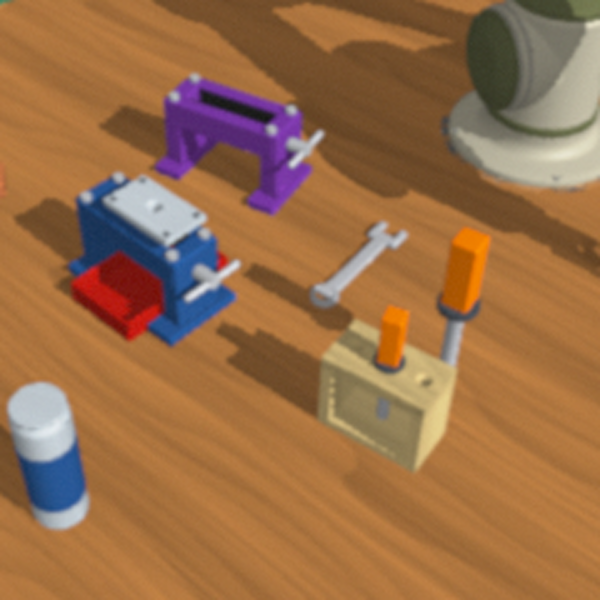

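View pics/b.png

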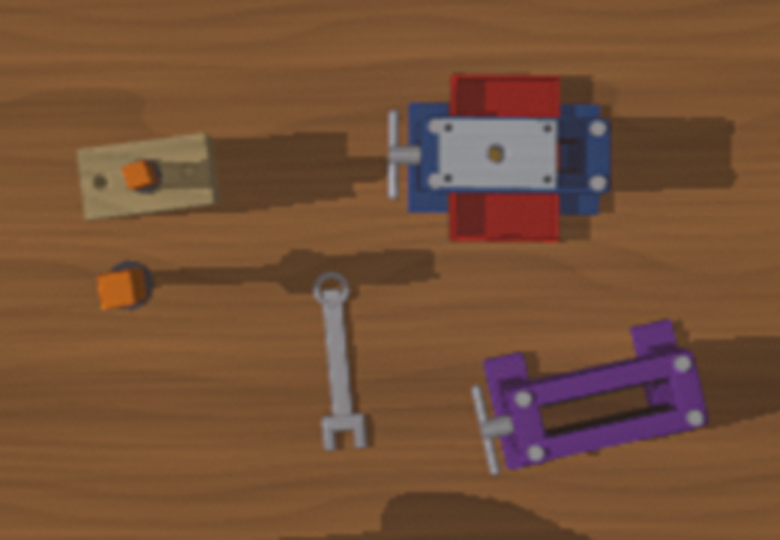

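The scene view shows the wanted drift seated in the stand at about (337,232), a larger decoy standing free at (366,205), and the blue clamp with its flange at (242,174). The top view puts the bore mouth at about (335,201), with the purple look-alike at (369,282).

```bash
cat > h.py <<'E'
from rig import env
import numpy as np, cv2
def world(d,px,z):
    u,v=px; r=np.array([(u-d["cx"])/d["fx"],-(v-d["cy"])/d["fy"],-1.]); P=d["pose"]
    r=P[:3,:3]@r; o=P[:3,3]; return o+r*(z-o[2])/r[2]
def proj(d,p):
    P=d["pose"]; c=P[:3,:3].T@(np.array(p)-P[:3,3]); return np.array([d["cx"]+d["fx"]*c[0]/-c[2], d["cy"]+d["fy"]*c[1]/c[2]])
E
python3 - <<'E'
from h import *
d=env.get_image("top"); d2=env.get_image("scene")
f=lambda c:(170+(c[0]+.5)/3-.5,150+(c[1]+.5)/3-.5)
W=lambda c,z:world(d,f(c),z).round(4)
st=[W(c,.095) for c in [(77,150),(206,132),(214,188),(85,218)]]
print("stand",st,np.mean(st,0), "yaw", [np.degrees(np.arctan2(*(a-b)[:2])) for a,b in ((st[0],st[1]),(st[3],st[2]))])
print("handle",W((140,174),.155),"bore",W((496,153),.126), "flange",[W(c,.126) for c in [(438,120),(557,118),(557,190),(438,187)]])
print("clampmid", [W(c,.11) for c in [(434,126),(598,128),(598,184),(434,180)]])
print("decoy",W((117,290),.2))
g=lambda c:(180+(c[0]+.5)/2.5-.5,90+(c[1]+.5)/2.5-.5)
print("scene bore",world(d2,g((153,207)),.126).round(4),"handle top",world(d2,g((398,312)),.159).round(4))
print("can",world(d2,g((40,395)),.15).round(3))
E
```

```text
stand [array([0.5492, 0.2042, 0.095 ]), array([0.5625, 0.0938, 0.095 ]), array([0.5147, 0.0877, 0.095 ]), array([0.4912, 0.198 , 0.095 ])] [0.5294   0.145925 0.095   ] yaw [np.float64(-6.869375972727589), np.float64(-12.027337784987859)]
handle [0.5262 0.1435 0.155 ] bore [ 0.539  -0.1488  0.126 ] flange [array([ 0.5673, -0.1015,  0.126 ]), array([ 0.567 , -0.1999,  0.126 ]), array([ 0.5074, -0.1984,  0.126 ]), array([ 0.5117, -0.1003,  0.126 ])]
clampmid [array([ 0.5632, -0.0992,  0.11  ]), array([ 0.5589, -0.2363,  0.11  ]), array([ 0.512 , -0.2351,  0.11  ]), array([ 0.5178, -0.0982,  0.11  ])]
decoy [0.4347 0.1574 0.2   ]
scene bore [ 0.5419 -0.1493  0.126 ] handle top [0.5241 0.148  0.159 ]
can [ 0.794 -0.021  0.15 ]
```

```bash
python3 -m pendant '[[1,-0.05,-0.03,-0.04,0,0,-0.1],[1,-0.10,-0.058,-0.04,0,0,-0.2],[1,-0.15,-0.087,-0.04,0,0,-0.3],[1,-0.20,-0.115,-0.04,0,0,-0.4],[1,-0.25,-0.144,-0.04,0,0,-0.42]]' && python3 - <<'E'
from h import *
s=env.observe(); R=s["tool_rot"]; print(s["time_s"],s["position"],R[:,1])
print("to go tool", R.T@(np.array([.500,.144,.29])-s["position"]))
d=env.get_image("wrist"); T=np.eye(4); T[:3,:3]=R; T[:3,3]=s["position"]
print((np.linalg.inv(T)@d["pose"]).round(3), d["fx"],d["cx"],d["cy"])
E
```

```text
time_s: 1.72
position: [0.3506, 0.3228, 0.2885]
tool_rot: [[-0.989, -0.15, 0.001], [-0.15, 0.989, 0.0], [-0.001, 0.0, -1.0]]
ft_force: [0.3, 0.4, -0.3]
grip_width: 0.0854
gripper_force: 0.0
1.725 [0.35058395 0.32283387 0.28853354] [-1.50223961e-01  9.88651965e-01  2.30139397e-04]
to go tool [-0.12085618 -0.19924999 -0.00144412]
[[-0.     0.946  0.323  0.083]
 [ 1.    -0.     0.     0.   ]
 [ 0.     0.323 -0.946 -0.125]
 [ 0.     0.     0.     1.   ]] 318.5889325835873 279.9501247848028 205.80693968275432
```

```bash
python3 -m pendant '[[1,-0.03,-0.05,0,0,0,0],[1,-0.06,-0.1,0,0,0,0],[1,-0.09,-0.15,0,0,0,0],[1,-0.12,-0.2,0,0,0,0],[1,-0.12,-0.2,0,0,0,0]]' && python3 - <<'E'
from h import *
s=env.observe(); print(s["position"],s["tool_rot"][:,1])
d=env.get_image("wrist"); cv2.imwrite("pics/w1.png",d["image"])
r=env.trace("wrist","drift"); print([(x["conf"],x["bbox"]) for x in r])
print([(x["conf"],x["centre"]) for x in env.tip_of("wrist","stand_hole")])
E
```

```text
time_s: 2.4
position: [0.4998, 0.1416, 0.2877]
tool_rot: [[-0.99, -0.144, -0.001], [-0.144, 0.99, -0.0], [0.001, -0.0, -1.0]]
ft_force: [-0.8, 0.5, 0.3]
grip_width: 0.0852
gripper_force: 0.0
[0.49976964 0.14161819 0.28766009] [-1.43959343e-01  9.89583525e-01 -3.93923292e-04]
[(0.78, [281.8, 217.6, 25.6, 49.1]), (0.6, [314.9, 125.8, 54.1, 50.4])]
[(0.89, [279.4, 208.2])]
```

View pics/w1.png

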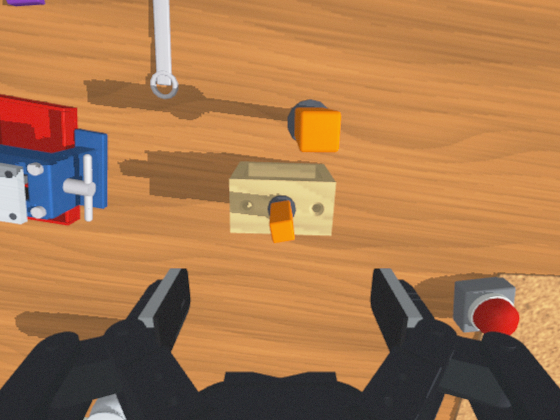

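The wrist view shows the drift's collar at (281,208), its handle top at about (283,232) and slightly turned in the stand. The decoy is at (318,130). I'll fit the handle's pose.

```bash
cat >> h.py <<'E'
from scipy.optimize import minimize
def fit_box(d,mask,z0,z1,x0,h=.010,S=4):
    m=cv2.resize(mask.astype(np.uint8),None,fx=S,fy=S,interpolation=cv2.INTER_LINEAR).astype(bool)
    def c(p):
        a=p[2]; pts=[]
        for sx in(-h,h):
            for sy in(-h,h):
                for z in(z0,z1):
                    q=proj(d,[p[0]+sx*np.cos(a)-sy*np.sin(a),p[1]+sx*np.sin(a)+sy*np.cos(a),z]); pts.append((q+.5)*S-.5)
        im=np.zeros(m.shape,np.uint8); cv2.fillConvexPoly(im,cv2.convexHull(np.array(pts).round().astype(np.int32)),1)
        im=im.astype(bool); return 1-(im&m).sum()/(im|m).sum()
    best=None
    for a in np.radians(range(-40,45,10)):
        x=np.array([x0[0],x0[1],a]); r=minimize(c,x,method="Nelder-Mead",options=dict(initial_simplex=[x,x+[.004,0,0],x+[0,.004,0],x+[0,0,.15]]))
        if best is None or r.fun<best.fun: best=r
    return best.x[:2],np.degrees(best.x[2]),best.fun
def orange(d,x,y,w,hh):
    v=cv2.cvtColor(d["image"],cv2.COLOR_BGR2HSV); m=(v[...,0]>10)&(v[...,0]<22)&(v[...,1]>225)&(v[...,2]>90)
    k=np.zeros_like(m); k[int(y-hh/2):int(y+hh/2),int(x-w/2):int(x+w/2)]=1; return m&k
E
python3 - <<'E'
from h import *
s=env.observe(); R=s["tool_rot"]
d=env.get_image("wrist"); m=orange(d,282,220,44,52); print(m.sum(),np.argwhere(m).min(0),np.argwhere(m).max(0))
p,a,f=fit_box(d,m,.101,.159,(.526,.144)); print(p,a,f)
print("tool y angle from +y",np.degrees(np.arctan2(-R[0,1],R[1,1])))
print("hole",world(d,(279.4,208.2),.095), "collar ctr", proj(d,[p[0],p[1],.101]))
print("to go",R.T@(np.array([*p,.138])-s["position"]))
E
```

```text
772 [203 266] [243 289]
[0.52590981 0.14723887] 12.211673848880507 0.18913870171459068
tool y angle from +y 8.568412553067407
hole [0.52520313 0.14880984 0.095     ] collar ctr [277.79926381 210.51833219]
to go [-0.02857101 -0.00200417  0.15033413]
```

```bash
python3 - <<'E'
from h import *
d=env.get_image("wrist"); im=d["image"]
v=cv2.cvtColor(im,cv2.COLOR_BGR2HSV)
for r in range(198,246,4): print(r,[tuple(int(q) for q in v[r,c]) for c in range(264,300,4)])
E
```

```text
198 [(21, 97, 150), (20, 93, 151), (90, 7, 78), (108, 32, 95), (109, 21, 97), (20, 71, 148), (22, 94, 228), (22, 93, 228), (23, 92, 227)]
202 [(21, 98, 162), (105, 21, 72), (109, 26, 79), (10, 85, 99), (12, 164, 138), (12, 181, 182), (15, 5, 103), (22, 93, 225), (23, 95, 226)]
206 [(19, 69, 115), (14, 221, 170), (15, 240, 167), (15, 222, 171), (15, 237, 169), (15, 242, 194), (109, 27, 104), (21, 95, 225), (23, 95, 226)]
210 [(101, 28, 73), (15, 227, 170), (15, 237, 170), (15, 227, 170), (14, 226, 173), (15, 242, 191), (110, 28, 109), (20, 91, 213), (23, 94, 229)]
214 [(18, 67, 118), (15, 240, 171), (15, 236, 171), (15, 240, 172), (15, 240, 169), (15, 242, 190), (8, 85, 135), (24, 89, 233), (23, 90, 234)]
218 [(19, 102, 155), (15, 240, 170), (15, 232, 169), (15, 237, 171), (15, 228, 172), (14, 237, 186), (11, 143, 216), (23, 91, 226), (22, 92, 228)]
222 [(18, 125, 208), (15, 237, 171), (15, 226, 173), (15, 241, 186), (15, 243, 213), (16, 244, 235), (16, 177, 239), (22, 95, 225), (22, 96, 226)]
226 [(16, 134, 210), (18, 245, 244), (18, 245, 245), (18, 245, 245), (18, 245, 245), (18, 245, 246), (16, 204, 239), (21, 95, 215), (21, 98, 217)]
230 [(20, 107, 219), (18, 245, 245), (18, 245, 245), (18, 245, 245), (18, 245, 246), (18, 245, 246), (18, 245, 244), (23, 91, 228), (23, 93, 228)]
234 [(20, 102, 225), (18, 245, 245), (17, 245, 245), (18, 245, 245), (18, 245, 245), (18, 245, 246), (19, 245, 246), (23, 96, 231), (23, 90, 232)]
238 [(14, 152, 212), (17, 244, 241), (17, 245, 245), (18, 245, 245), (18, 245, 245), (18, 245, 246), (20, 245, 247), (14, 155, 181), (14, 154, 181)]
242 [(15, 158, 216), (16, 243, 217), (18, 245, 245), (18, 245, 245), (17, 244, 241), (15, 189, 228), (14, 172, 207), (15, 158, 190), (15, 156, 191)]
```

```bash
sed -i 's/v\[...,1\]>225/v[...,1]>185/' h.py; python3 - <<'E'
from h import *
s=env.observe(); R=s["tool_rot"]
d=env.get_image("wrist"); m=orange(d,280,220,48,56); print(m.sum(),np.argwhere(m).min(0),np.argwhere(m).max(0))
p,a,f=fit_box(d,m,.101,.159,(.526,.144)); print(p,a,f)
print("tool y angle from +y",np.degrees(np.arctan2(-R[0,1],R[1,1])),s["position"])
print("tip hole",[(x["conf"],x["centre"],world(d,x["centre"],.095)) for x in env.tip_of("wrist","stand_hole")])
print("to go",R.T@(np.array([*p,.130])-s["position"]))
E
```

```text
875 [202 265] [244 289]
[0.52644493 0.14749637] -77.23015684233027 0.09042236763831057
tool y angle from +y 8.643783216548117 [0.49717783 0.14541267 0.28853399]
tip hole [(0.65, [273.0, 206.8], array([0.52462004, 0.14238434, 0.095     ]))]
to go [-0.02922257 -0.00236406  0.15853827]
```

```bash
python3 -m pendant '[[1,-0.029,-0.0025,0,0,0,-0.072],[1,-0.029,-0.0025,0.05,0,0,-0.072],[1,-0.029,-0.0025,0.09,0,0,-0.072],[1,-0.029,-0.0025,0.12,0,0,-0.072],[1,-0.029,-0.0025,0.12,0,0,-0.072]]' && python3 - <<'E'
from h import *
d=env.get_image("wrist"); cv2.imwrite("pics/w2.png",d["image"])
s=env.observe(); R=s["tool_rot"]; print(s["position"],R)
print("to go",R.T@(np.array([.5264,.1475,.128])-s["position"]))
E
```

```text
time_s: 3.38
position: [0.5258, 0.1467, 0.1669]
tool_rot: [[-0.975, -0.22, -0.004], [-0.22, 0.975, -0.0], [0.004, 0.001, -1.0]]
ft_force: [0.8, 0.1, -0.3]
grip_width: 0.0851
gripper_force: 0.0
[0.52675627 0.14671702 0.16864211] [[-9.75452418e-01 -2.20209522e-01 -5.88722905e-04]
 [-2.20209544e-01  9.75452590e-01 -2.72093084e-05]
 [ 5.80263031e-04  1.03101017e-04 -9.99999826e-01]]
to go [0.00015152 0.00083803 0.04064229]
```

View pics/w2.png

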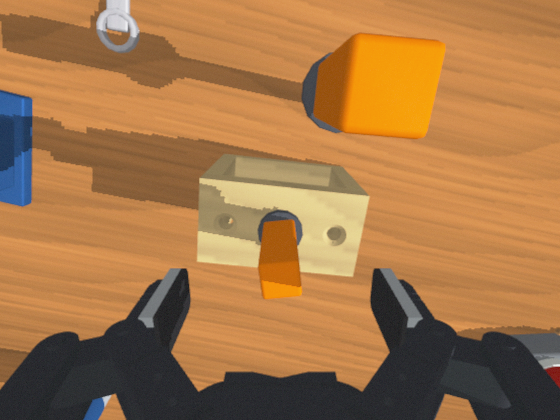

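The handle, at (280,280), sits square between the fingers. I'll go down and grip it.

```bash
python3 -m pendant '[[1,0,0.0008,0.02,0,0,0],[1,0,0.0008,0.04,0,0,0],[1,0,0.0008,0.0405,0,0,0],[0.4,0,0.0008,0.0405,0,0,0],[0.15,0,0.0008,0.0405,0,0,0]]' 90 && python3 -m pendant '[[0,0,0,0,0,0,0],[0,0,0,0,0,0,0],[0,0,0,0,0,0,0],[0,0,0,0,0,0,0]]' 90
```

```text
time_s: 4.05
position: [0.5273, 0.1471, 0.1291]
tool_rot: [[-0.976, -0.219, 0.002], [-0.219, 0.976, 0.0], [-0.002, -0.0, -1.0]]
ft_force: [-0.2, -0.3, -0.1]
grip_width: 0.0517
gripper_force: 0.0
time_s: 4.55
position: [0.527, 0.147, 0.1285]
tool_rot: [[-0.976, -0.219, 0.001], [-0.219, 0.976, 0.0], [-0.001, -0.0, -1.0]]
ft_force: [-1.1, 0.1, 5.0]
grip_width: 0.0193
gripper_force: 87.9
```

```bash
python3 -m pendant '[[0,0,0,-0.02,0,0,0],[0,0,0,-0.05,0,0,0],[0,0,0,-0.085,0,0,0],[0,0,0,-0.125,0,0,0],[0,0,0,-0.125,0,0,0]]' && python3 - <<'E'
from h import *
d=env.get_image("wrist"); s=env.observe(); R=s["tool_rot"]; print(s["position"],s["grip_width"],s["ft_force"])
print("to go",R.T@(np.array([.535,-.085,.255])-s["position"]))
E
```

```text
time_s: 5.18
position: [0.5275, 0.1471, 0.2553]
tool_rot: [[-0.976, -0.22, 0.005], [-0.22, 0.976, 0.0], [-0.005, -0.001, -1.0]]
ft_force: [-0.4, 0.2, -1.7]
grip_width: 0.0192
gripper_force: 88.0
[0.52682871 0.1470164  0.25324486] 0.01927360776506292 [-1.03449325 -0.02903386 -2.83388968]
to go [ 0.04292889 -0.22815663 -0.0017669 ]
```

```bash
python3 -m pendant '[[0,0.01,-0.05,-0.003,0,0,0],[0,0.02,-0.1,-0.003,0,0,0],[0,0.03,-0.15,-0.003,0,0,0],[0,0.043,-0.2,-0.003,0,0,0],[0,0.043,-0.228,-0.003,0,0,0]]' && python3 -m pendant '[[0,0,0,0,0,0,0],[0,0,0,0,0,0,0]]' && python3 - <<'E'
from h import *
d=env.get_image("wrist"); cv2.imwrite("pics/w3.png",d["image"]); s=env.observe(); R=s["tool_rot"]; print(s["position"],R)
for t in ("jaw_mid","drift"): print(t,[(x["conf"],x["centre"]) for x in env.tip_of("wrist",t)])
tip=s["position"]+R[:,2]*.1115; print("tip expected px",proj(d,tip),tip,"bore px",proj(d,[.540,-.149,.126]))
E
```

```text
time_s: 5.85
position: [0.534, -0.0871, 0.2541]
tool_rot: [[-0.976, -0.217, -0.003], [-0.217, 0.976, 0.001], [0.003, 0.002, -1.0]]
ft_force: [0.1, 0.9, -1.9]
grip_width: 0.0196
gripper_force: 88.2
time_s: 6.1
position: [0.5344, -0.0842, 0.2548]
tool_rot: [[-0.976, -0.22, -0.002], [-0.22, 0.976, 0.001], [0.002, 0.002, -1.0]]
ft_force: [0.5, -0.5, -1.0]
grip_width: 0.0194
gripper_force: 88.2
[ 0.53450333 -0.08388896  0.25510644] [[-9.75421283e-01 -2.20343218e-01 -1.47870597e-03]
 [-2.20344557e-01  9.75421764e-01  8.11317350e-04]
 [ 1.26359371e-03  1.11720102e-03 -9.99998578e-01]]
jaw_mid []
drift [(0.71, [505.7, 135.7]), (0.67, [279.4, 206.6])]
tip expected px [279.86236048 209.12677179] [ 0.53433845 -0.0837985   0.1436066 ] bore px [201.78982387 192.1503809 ]
```

View pics/w3.png

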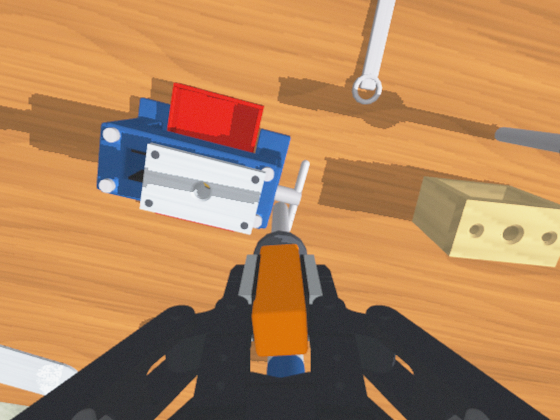

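The wrist view shows the held drift's handle at (279,300), the bore mouth at about (204,190) on the flange, and the emptied stand hole at (513,233). I'll zoom in on the bore.

```bash
python3 - <<'E'
from h import *
d=env.get_image("wrist"); im=d["image"]
c=cv2.resize(im[130:250,130:290],None,fx=5,fy=5,interpolation=cv2.INTER_CUBIC)
for z,p in ((.126,[.540,-.149,.126]),):
    q=(proj(d,p)-[130,130]+.5)*5-.5; cv2.circle(c,tuple(q.astype(int)),4,(0,0,255),-1)
cv2.imwrite("pics/w4.png",c)
for t in (("jaw_mid"),("tube")):
    for n in ("wrist","top"):
        try: print(t,n,[(x["conf"],x["bbox"]) for x in env.find_in(n,t)])
        except Exception as e: print(e)
E
```

```text
jaw_mid wrist [(0.77, [201.6, 162.6, 211.8, 132.1])]
jaw_mid top [(0.91, [337.9, 201.1, 72.5, 42.6]), (0.57, [365.4, 282.6, 75.5, 47.9])]
tube wrist [(0.64, [201.2, 187.9, 125.3, 88.3]), (0.25, [279.8, 279.2, 56.6, 155.5])]
tube top [(0.57, [335.1, 202.3, 39.1, 22.7])]
```

View pics/w4.png

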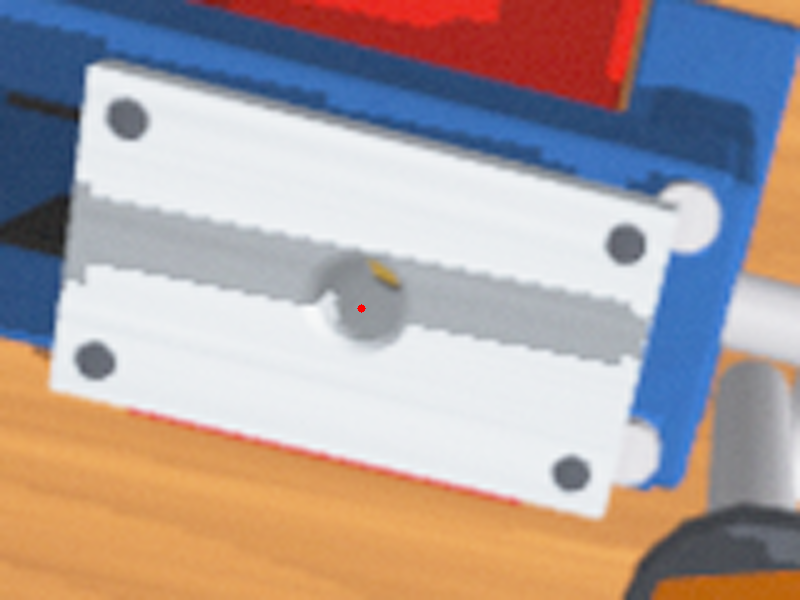

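The bore centre is at about (201.1,190.1): the circle fit and the bolt diagonals agree. The plug's brass shows inside.

```bash
python3 - <<'E'
from h import *
d=env.get_image("wrist"); s=env.observe(); R=s["tool_rot"]
b=world(d,(201.08,190.14),.126); print(b)
for x in (-.0595,.0): pass
t=b+[.0004,-.0003,0]; go=R.T@(t+[0,0,.010+.1115]-s["position"]); print("to go",go,s["position"])
E
```

```text
[ 0.53948629 -0.150533    0.126     ]
to go [ 0.00961126 -0.06570676  0.00837571] [ 0.53481848 -0.08462031  0.2558728 ]
```

```bash
python3 -m pendant '[[0,0.005,-0.035,0,0,0,0],[0,0.0095,-0.0655,0,0,0,0],[0,0.0095,-0.0655,0.01,0,0,0],[0,0.0095,-0.0655,0.01,0,0,0],[0,0.0095,-0.0655,0.01,0,0,0]]' && python3 -m pendant '[[0,0,0,0.004,0,0,0],[0,0,0,0.006,0,0,0],[0,0,0,0.008,0,0,0],[0,0,0,0.010,0,0,0],[0,0,0,0.010,0,0,0]]'
```

```text
time_s: 7.18
position: [0.5399, -0.1501, 0.246]
tool_rot: [[-0.975, -0.22, 0.0], [-0.22, 0.975, 0.0], [-0.0, 0.0, -1.0]]
ft_force: [-0.3, 0.3, -1.1]
grip_width: 0.0196
gripper_force: 88.4
time_s: 7.8
position: [0.5399, -0.1509, 0.2357]
tool_rot: [[-0.976, -0.219, -0.0], [-0.219, 0.976, 0.0], [0.0, 0.0, -1.0]]
ft_force: [0.6, -0.1, -1.6]
grip_width: 0.0192
gripper_force: 88.4
```

```bash
python3 -m pendant '[[0,0,0,0.002,0,0,0],[0,0,0,0.004,0,0,0],[0,0,0,0.006,0,0,0],[0,0,0,0.006,0,0,0]]' ; python3 - <<'E'
from rig import env
s=env.observe(); print(s["position"],s["ft_force"],s["wrist_torque"])
E
```

```text
time_s: 8.3
position: [0.5399, -0.1509, 0.2296]
tool_rot: [[-0.976, -0.219, -0.0], [-0.219, 0.976, 0.0], [0.0, 0.0, -1.0]]
ft_force: [0.4, 0.5, -0.8]
grip_width: 0.0195
gripper_force: 88.4
[ 0.53988043 -0.15087463  0.22959984] [ 0.36486671  0.52594105 -0.82100918] [0.00580279 0.06114778 0.01578719]
```

```bash
python3 -m pendant '[[0,0,0,0.003,0,0,0],[0,0,0,0.006,0,0,0],[0,0,0,0.009,0,0,0],[0,0,0,0.012,0,0,0],[0,0,0,0.014,0,0,0]]' ; python3 -m pendant '[[0,0,0,0.003,0,0,0],[0,0,0,0.005,0,0,0],[0,0,0,0.007,0,0,0],[0,0,0,0.009,0,0,0],[0,0,0,0.009,0,0,0]]'
```

```text
time_s: 8.93
position: [0.5399, -0.1508, 0.2156]
tool_rot: [[-0.976, -0.219, -0.0], [-0.219, 0.976, 0.0], [0.0, 0.0, -1.0]]
ft_force: [0.1, -0.1, -1.4]
grip_width: 0.0194
gripper_force: 88.4
time_s: 9.55
position: [0.5399, -0.1509, 0.2067]
tool_rot: [[-0.976, -0.219, -0.0], [-0.219, 0.976, 0.0], [0.0, 0.0, -1.0]]
ft_force: [-0.2, -0.2, -2.0]
grip_width: 0.0194
gripper_force: 88.4
```

```bash
python3 -m pendant '[[0,0,0,0.002,0,0,0],[0,0,0,0.004,0,0,0],[0,0,0,0.005,0,0,0],[0,0,0,0.006,0,0,0],[0,0,0,0.006,0,0,0]]' ; python3 -m pendant '[[0,0,0,0.001,0,0,0],[0,0,0,0.002,0,0,0],[0,0,0,0.003,0,0,0],[0,0,0,0.004,0,0,0],[0,0,0,0.004,0,0,0]]'
```

```text
time_s: 10.18
position: [0.5401, -0.1509, 0.2011]
tool_rot: [[-0.976, -0.219, 0.001], [-0.219, 0.976, -0.0], [-0.001, -0.0, -1.0]]
ft_force: [0.9, 0.1, 3.2]
grip_width: 0.0191
gripper_force: 88.8
time_s: 10.8
position: [0.5401, -0.151, 0.1973]
tool_rot: [[-0.976, -0.219, 0.001], [-0.219, 0.976, -0.001], [-0.001, -0.001, -1.0]]
ft_force: [-0.1, -0.1, 6.6]
grip_width: 0.0193
gripper_force: 89.1
```

```bash
python3 -m pendant '[[0,0,0,0.001,0,0,0],[0,0,0,0.002,0,0,0],[0,0,0,0.003,0,0,0],[0,0,0,0.004,0,0,0],[0,0,0,0.005,0,0,0]]' ; python3 -m pendant '[[0,0,0,0.001,0,0,0],[0,0,0,0.002,0,0,0],[0,0,0,0.003,0,0,0],[0,0,0,0.004,0,0,0],[0,0,0,0.005,0,0,0]]'
```

```text
time_s: 11.42
position: [0.5401, -0.1511, 0.1923]
tool_rot: [[-0.976, -0.219, 0.001], [-0.219, 0.976, -0.001], [-0.001, -0.001, -1.0]]
ft_force: [-0.9, -0.5, 7.1]
grip_width: 0.019
gripper_force: 89.2
time_s: 12.05
position: [0.5401, -0.1511, 0.1873]
tool_rot: [[-0.976, -0.219, 0.001], [-0.219, 0.976, -0.001], [-0.001, -0.001, -1.0]]
ft_force: [-0.0, 0.3, 6.8]
grip_width: 0.0193
gripper_force: 89.2
```

The plug is sliding steadily at about 8.5 N. I'll keep going.

```bash
python3 -m pendant '[[0,0,0,0.001,0,0,0],[0,0,0,0.002,0,0,0],[0,0,0,0.003,0,0,0],[0,0,0,0.004,0,0,0],[0,0,0,0.005,0,0,0]]' ; python3 -m pendant '[[0,0,0,0.001,0,0,0],[0,0,0,0.002,0,0,0],[0,0,0,0.003,0,0,0],[0,0,0,0.004,0,0,0],[0,0,0,0.005,0,0,0]]'; python3 -m pendant '[[0,0,0,0.001,0,0,0],[0,0,0,0.002,0,0,0],[0,0,0,0.003,0,0,0],[0,0,0,0.004,0,0,0],[0,0,0,0.005,0,0,0]]'
```

```text
time_s: 12.68
position: [0.5401, -0.1511, 0.1823]
tool_rot: [[-0.976, -0.219, 0.001], [-0.219, 0.976, -0.001], [-0.001, -0.001, -1.0]]
ft_force: [-0.5, -0.3, 6.5]
grip_width: 0.0192
gripper_force: 89.2
time_s: 13.3
position: [0.5398, -0.1508, 0.1764]
tool_rot: [[-0.976, -0.219, -0.001], [-0.219, 0.976, 0.0], [0.001, 0.001, -1.0]]
ft_force: [-0.2, 0.4, -2.3]
grip_width: 0.0197
gripper_force: 88.7
time_s: 13.92
position: [0.5399, -0.1509, 0.1717]
tool_rot: [[-0.976, -0.219, -0.0], [-0.219, 0.976, 0.0], [0.0, 0.0, -1.0]]
ft_force: [0.2, 0.0, -1.4]
grip_width: 0.0198
gripper_force: 88.7
```

The force has dropped, so the plug is out. I'll withdraw the drift and look.

```bash
python3 -m pendant '[[0,0,0,-0.01,0,0,0],[0,0,0,-0.03,0,0,0],[0,0,0,-0.05,0,0,0],[0,0,0,-0.07,0,0,0],[0,0,0,-0.084,0,0,0]]' ; python3 -m pendant '[[0,0.005,0.03,0,0,0,0],[0,0.01,0.07,0,0,0,0],[0,0.01,0.11,0,0,0,0],[0,0.01,0.11,0,0,0,0]]'; python3 - <<'E'
from h import *
a=env.get_image("wrist"); d=env.get_image("scene"); t=env.get_image("top")
s=env.observe(); print(s["position"],s["tool_rot"][:,1],s["ft_force"],s["grip_width"])
A=cv2.resize(d["image"][140:240,190:290],(400,400)); B=cv2.resize(t["image"][160:240,290:390],(500,400),interpolation=cv2.INTER_CUBIC)[:,:400]
cv2.imwrite("pics/c.png",np.hstack([A,B])); cv2.imwrite("pics/w5.png",a["image"])
E
```

```text
time_s: 14.55
position: [0.5401, -0.1509, 0.2574]
tool_rot: [[-0.976, -0.219, 0.002], [-0.219, 0.976, -0.001], [-0.001, -0.001, -1.0]]
ft_force: [0.6, -1.0, -1.5]
grip_width: 0.0192
gripper_force: 88.6
time_s: 15.05
position: [0.5054, -0.0438, 0.2565]
tool_rot: [[-0.975, -0.222, 0.0], [-0.222, 0.975, 0.0], [-0.0, 0.0, -1.0]]
ft_force: [0.2, -0.7, -1.4]
grip_width: 0.0195
gripper_force: 88.5
[ 0.50632256 -0.04632555  0.25599827] [-2.19120539e-01  9.75697718e-01 -3.91560242e-04] [ 1.21155487 -0.08164913 -1.27474147] 0.019300083793939434
```

View pics/c.png

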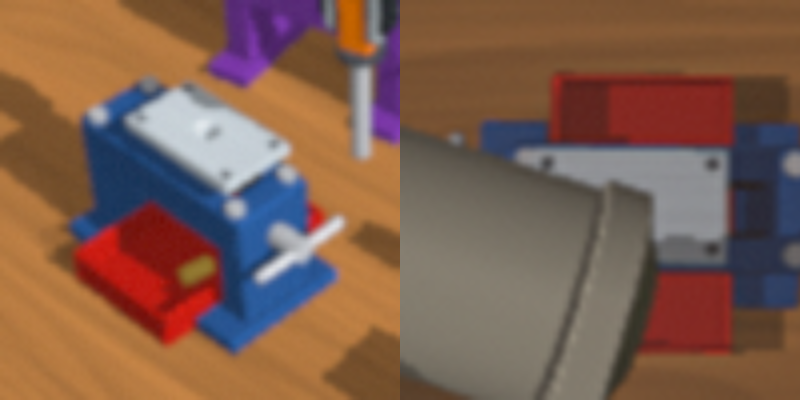

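View pics/w5.png

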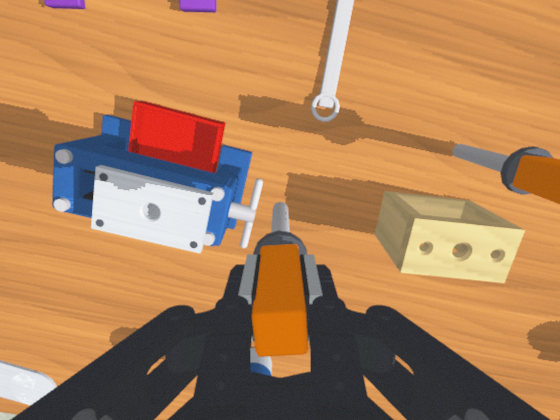

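The brass plug lies in the red tray (scene crop, (197,270)). Now the drift goes back to the recorded pose (0.527, 0.147).

```bash
python3 -m pendant '[[0,-0.015,0.045,0,0,0,0],[0,-0.03,0.09,0,0,0,0],[0,-0.045,0.14,0,0,0,0],[0,-0.0625,0.184,0,0,0,0],[0,-0.0625,0.184,0,0,0,0]]' ; python3 -m pendant '[[0,0,0,0.01,0,0,0],[0,0,0,0.02,0,0,0],[0,0,0,0.03,0,0,0],[0,0,0,0.03,0,0,0]]'; python3 - <<'E'
from h import *
s=env.observe();R=s["tool_rot"]; print(s["position"],R[:,1:],s["ft_force"]); print(R.T@(np.array([.527,.147,.1285])-s["position"]))
E
```

```text
time_s: 15.82
position: [0.5272, 0.1492, 0.2554]
tool_rot: [[-0.975, -0.222, -0.0], [-0.222, 0.975, 0.0], [0.0, 0.0, -1.0]]
ft_force: [-0.5, -0.8, -1.6]
grip_width: 0.0196
gripper_force: 88.6
time_s: 16.32
position: [0.5264, 0.1469, 0.2248]
tool_rot: [[-0.976, -0.219, -0.002], [-0.219, 0.976, -0.0], [0.002, 0.0, -1.0]]
ft_force: [0.1, -0.3, -1.9]
grip_width: 0.0195
gripper_force: 88.6
[0.5263588  0.14693392 0.22484444] [[-2.18537249e-01 -1.99569650e-03]
 [ 9.75828555e-01 -1.20530592e-04]
 [ 3.18517466e-04 -9.99998001e-01]] [ 0.13920077 -0.29684035 -1.88868673]
[-0.0008303  -0.00010633  0.09634296]
```

```bash
python3 -m pendant '[[0,-0.0005,0,0.008,0,0,0],[0,-0.0005,0,0.016,0,0,0],[0,-0.0005,0,0.022,0,0,0],[0,-0.0005,0,0.028,0,0,0],[0,-0.0005,0,0.034,0,0,0]]' ; python3 -m pendant '[[0,0,0,0.01,0,0,0],[0,0,0,0.02,0,0,0],[0,0,0,0.03,0,0,0],[0,0,0,0.04,0,0,0],[0,0,0,0.05,0,0,0]]'
```

```text
time_s: 16.95
position: [0.5272, 0.1476, 0.1914]
tool_rot: [[-0.976, -0.219, 0.0], [-0.219, 0.976, 0.0], [-0.0, -0.0, -1.0]]
ft_force: [0.5, 0.7, -1.9]
grip_width: 0.0196
gripper_force: 88.6
time_s: 17.58
position: [0.5271, 0.1476, 0.1411]
tool_rot: [[-0.976, -0.219, -0.0], [-0.219, 0.976, 0.0], [0.0, 0.0, -1.0]]
ft_force: [0.0, 0.3, -1.2]
grip_width: 0.0191
gripper_force: 88.6
```

```bash
python3 -m pendant '[[0,0,0,0.004,0,0,0],[0,0,0,0.008,0,0,0],[0,0,0,0.010,0,0,0],[0,0,0,0.0115,0,0,0],[0,0,0,0.0115,0,0,0]]'; python3 -m pendant '[[0,0,0,0.0005,0,0,0],[0,0,0,0.001,0,0,0],[0,0,0,0.001,0,0,0]]'
```

```text
time_s: 18.2
position: [0.5272, 0.1476, 0.1304]
tool_rot: [[-0.976, -0.219, 0.0], [-0.219, 0.976, 0.0], [-0.0, -0.0, -1.0]]
ft_force: [0.2, 0.9, -1.4]
grip_width: 0.0195
gripper_force: 88.6
time_s: 18.58
position: [0.5272, 0.1476, 0.1293]
tool_rot: [[-0.976, -0.219, 0.0], [-0.219, 0.976, -0.0], [-0.0, -0.0, -1.0]]
ft_force: [-0.3, -0.8, -1.4]
grip_width: 0.0195
gripper_force: 88.6
```

```bash
python3 -m pendant '[[0,0,0,0.0005,0,0,0],[0,0,0,0.001,0,0,0],[0,0,0,0.0015,0,0,0],[0,0,0,0.0015,0,0,0]]'
```

```text
time_s: 19.08
position: [0.5272, 0.1476, 0.1285]
tool_rot: [[-0.976, -0.219, 0.001], [-0.219, 0.976, -0.0], [-0.001, -0.0, -1.0]]
ft_force: [-2.9, -1.1, 5.4]
grip_width: 0.0194
gripper_force: 89.4
```

Contact is felt at 0.1285, the pick-up height. I'll release, opening slowly and only part-way at first.

```bash
python3 -m pendant '[[0.3,0,0,0,0,0,0],[0.5,0,0,0,0,0,0],[0.9,0,0,0,0,0,0],[0.9,0,0,0,0,0,0],[0.9,0,0,0,0,0,0]]'; python3 -m pendant '[[0.9,0,0,-0.02,0,0,0],[0.9,0,0,-0.06,0,0,0],[0.9,0,0,-0.11,0,0,0],[0.9,0,0,-0.15,0,0,0],[0.9,0,0,-0.15,0,0,0]]'; python3 - <<'E'
from h import *
a=env.get_image("wrist"); d=env.get_image("scene")
s=env.observe(); print(s["position"],s["ft_force"],s["grip_width"])
cv2.imwrite("pics/e.png",np.hstack([cv2.resize(d["image"][180:290,290:400],(400,400),interpolation=cv2.INTER_CUBIC),cv2.resize(a["image"],(400,300))[:,:]  if False else cv2.resize(a["image"][120:320,180:380],(400,400))]))
m=orange(a,281,235,60,90); print(fit_box(a,m,.101,.159,(.526,.147)))
E
```

```text
time_s: 19.7
position: [0.5272, 0.1476, 0.1278]
tool_rot: [[-0.976, -0.219, 0.0], [-0.219, 0.976, 0.0], [-0.0, 0.0, -1.0]]
ft_force: [0.8, 0.4, 0.1]
grip_width: 0.0769
gripper_force: 0.0
time_s: 20.32
position: [0.528, 0.1477, 0.2808]
tool_rot: [[-0.976, -0.219, 0.006], [-0.219, 0.976, 0.0], [-0.006, -0.001, -1.0]]
ft_force: [-0.7, -0.1, -1.2]
grip_width: 0.0767
gripper_force: 0.0
[0.52691129 0.14756525 0.27735952] [-0.41908175 -0.24406439 -0.40103052] 0.07634532831709744
(array([0.52733942, 0.14815447]), np.float64(16.73333978910538), np.float64(0.4306145105465944))
```

View pics/e.png

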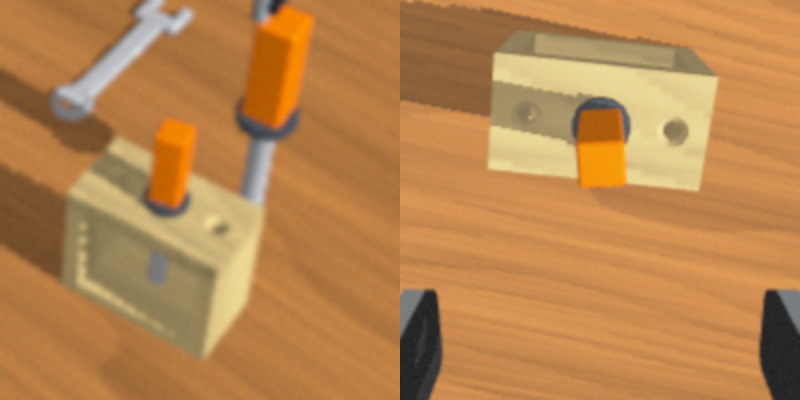

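The drift stands upright in the middle hole with its collar on the stand (left crop, (168,200)). The gripper is clear and the decoy hasn't moved.

```bash
python3 -c "
from rig import env
print(env.close_job())"
```

```text
the job is handed in; nothing more can be done
None
```

The job is done and handed in at about 20 s of the 72 s allowed: the plug was pushed out at about 8.5 N and lies in the red tray, the drift is upright and home in its hole and released, and the gripper is clear.

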